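# Press a spice jar into the V of a label press

### The job

Pick up the spice jar with the black label from its rest and lay it in the V-shaped cradle of the label press, its cap towards the red-striped end and the middle of its glass over the label pad. Press it straight down so that it bears on both sloping faces of the V and the sprung cradle sinks until the jar pushes the label pad down a few millimetres; finish while still holding the jar pressed down there. Leave the jar with the white label and everything else where it stands.

Things in the scene. Friction and masses are not known exactly. Their poses are not given: they have to be found in the camera images.
- jar_black: Spice jar with a black label and a black-brown cap: a cylinder 41 mm in diameter and 105 mm long, about 0.11 kg, glass up to 84 mm and the cap beyond. It lies with its long axis level on two wooden rails. Origin: centre of its bottom; its z axis runs along the jar from bottom to cap.
- jar_black_middle (a point): Point on the jar's axis, 48 mm from its bottom: the middle of the jar, good to grip. The jar at the start lies with this point 31 mm above the worktop (underside 11 mm above it) and its fingers' space is free on both long sides.
- jar_black_cap (a point): Point on the jar's axis inside the cap, 95 mm from the bottom.
- jar_white: Spice jar of the same size with a white label, lying on the other rest. Leave it alone. Origin: centre of its bottom; z axis towards its cap.
- jar_white_middle (a point): Point on the white-labelled jar's axis, 48 mm from its bottom.
- press: Label press: fixed grey base 92 x 150 x 12 mm (x, y, z) on the worktop, with a red stripe across its +y end. Origin: centre of its underside, z up; the V runs along its y axis. It carries the sprung white cradle and, in the middle, the label pad.
- press_pad (a point): Point fixed to the press base, 66 mm above the worktop, over the middle of the pad: where the jar's middle point lies when the jar just rests in the V with the cradle up. The right press has the jar's middle about 9 mm (8 to 12 mm) straight below this point.
- press_red_end (a point): Middle of the red stripe on the base, at the +y end of the press, 66 mm from its centre; the cap goes to this side.
- press_v (a point): Point fixed to the press base at the foot of the V, 30 mm below the press_pad point. The V has blue 45 degree face strips on its near (-x) and far (+x) side, a 90 degree V: each face touches the jar 14.4 mm to the side of and 14.4 mm below its axis, and ends 20 mm to the side, 9 mm below the axis. A jar held 1 to 2 mm off to one side bears on one face only, and is then pushed sideways.
- cradle (a joint): The white cradle: two V blocks 18 mm long, centred 35 mm either side of the pad along y; the 52 mm between is open for fingers, over rails 32 mm below the jar's axis. How far the cradle is pushed down, 0 (up) to 0.012 m (stop). Spring: about 2 N at the start, plus 0.8 N per mm; it does not sink under the jar's weight alone.
- pad (a joint): How far the label pad (24 x 30 mm, white paper label on top) is pushed down, 0 to 0.008 m. The jar meets it after the cradle has sunk 6 mm; spring 1.2 N plus 0.6 N per mm (about 12 N in all on the jar with the cradle 9 mm down).
- honey_jar: Bystander: honey jar 71 mm in diameter, 110 mm high; origin at its underside.
- salt_shaker: Bystander: glass salt shaker 44 mm in diameter, 90 mm high; origin at its underside.
- mug: Bystander: white mug 86 x 119 x 101 mm; origin at its underside.
- lemon: Bystander: lemon 78 x 55 x 56 mm; origin at its underside.
- tin: Bystander: small food tin 75 mm in diameter, 58 mm high; origin at its underside.
- rest_a: Fixed wooden rest under the black-labelled jar: board 70 x 120 x 7 mm with two round rails along its y axis, 8 mm thick, 24 mm apart, tops 14 mm above the worktop. Origin: centre of its underside.
There are look-alikes about, which are no part of the job. Leave any orange look-alike of the jar_black alone.

How it is judged:
By the outcome, as a careful person would: the job done as asked, in the order asked, and still so for the second after the job is handed in, while the arm keeps its last pose, push and grip.
It also fails if it takes over 42 s, if anything falls off the work surface, if the arm or the gripper's body presses on something with over 40 N, if the wrist force passes 120 N, or if a joint passes its speed limit or range.

### The arm

A 6-joint arm with a two-finger parallel gripper is mounted at the origin on a cart in front of the work surface, level with it; the furniture and walls round the work are solid. World frame = base frame: x ahead of the robot, y to its left, z up, the work surface at z = 0. Lengths are in mm, angles in rad, forces in N, time in s.
With the tool pointing down it reaches from about 400 to 925 mm from the base axis. Payload 12.5 kg.
Tool frame: the origin (TCP) lies at the very end of the fingers, on their centre line; the grasp point (between the pads) lies 19 mm behind it; z points along the fingers, y is the line along which they close (so a half turn about z gives the same grasp; the last joint's range is limited). The gripper opens to 95 mm and grips with 3 to 60 N. Pads are 20 mm wide; open, the fingers measure 119 mm over their backs; the gripper's body (75 mm by 180 mm) begins 59 mm behind the grasp point.
Start: joints at [-1.349, 0.491, 1.559, -0, 1.092, -0.106], TCP at [201.249, -591.731, 214.661] pointing down, gripper open.
Joint ranges: [-3.1, 3.1], [-0.84, 2.19], [0.05, 2.79], [-1.13, 4.28], [0.06, 2.93], [-2.69, 2.69]. Speed limits (rad/s): [2.22, 2.22, 2.79, 3.14, 3.14, 3.14].

### API

Orientations are given as [roll, pitch, yaw] about the fixed x, y, z axes, in that order (R = Rz(yaw) Ry(pitch) Rx(roll)).
In Python, from cell import state, read_camera, camera_info, job_done gives the robot as it stands.
- The arm moves only by the tool handwheel, called after "Request:" as a command line: name --argument value ..., lists and objects as JSON in quotes. Schema: {"type":"object","properties":{"deltas":{"type":"array","items":{"type":"array","items":{"type":"array","items":{"type":"number"},"minItems":5,"maxItems":5},"minItems":1,"maxItems":5},"minItems":1,"maxItems":1},"only":{"type":"string"},"quiet":{"type":"boolean"},"lines":{"type":"string"}},"required":["deltas"],"additionalProperties":false}. deltas is a list that holds a single list of rows (three levels of brackets), with 1 to 5 rows, each of 5 numbers: dx, dy, dz in mm, then a turn about the tool's z in rad, then the opening from 0.0 (shut) to 1.0 (fully open); each row is the pose to reach, as a shift and turn from the pose commanded when the call began, along the tool's axes at that moment; what a row does not reach only later rows make up. A row lasts 1/12 s, in which the tool goes at most 41.7 mm and 0.125 rad, less where a joint would pass 70% of its speed; a pose out of reach is approached as far as the arm can. The fingers move at their own pace and stop on an object; the grip force is fixed at half the most. Time passes only in rows, so rows that do not move let the fingers close. The tool returns the time, the measured TCP pose, the force, the opening and the grip force at its end. only (a regular expression) keeps the lines of the reply that match it, lines (a string "A,B") keeps lines A to B, and quiet returns only ok. Input that does not fit is refused with a message, and nothing moves.
- state(): the state, without advancing time (a new reading comes with each control period).
- read_camera(name): name is "side" or "top" or "wrist"; returns (picture, depth): 400x640x3 uint8, red, green, blue; 400x640 float32, mm along the optical axis (not along the pixel's ray), 0 where there is no reading.
- camera_info(name): a dict with "vertical_fov" (degrees; the focal length in pixels is half the picture's height over the tangent of half this angle, whatever the lens; pixels are square), "cx", "cy" (the principal point, pixels), "origin" and "attitude" of the camera in the world. Camera axes: x right, y down, z forward; pixel columns grow to the right and rows downward; lengths in mm; the calibration is good to about 2 mm. A picture is of the moment at which its call begins: read the wrist's pose just before it. camera_info takes no time and is no camera call; for the wrist camera it gives the pose at the moment of the call.
- job_done(): hands the job in; it is judged then, once.
The state is a dict: "t": time; "joints": joint angles; "qvel": joint speeds; "tau": joint torques, N m; "eef_pos": TCP position; "tcp_rot": TCP orientation; "ft_force": force on the tool from outside, world axes, zero at the start; "moment": the same for the moment, N m; "opening": opening from 0.0 (shut) to 1.0 (fully open); "grip_force": force on a finger pad.
Only numpy, scipy, OpenCV 4.12 (cv2) and the standard library are available. Lean on these libraries where they do the work, as an engineer would, in place of code of your own. Each camera call takes 0.05 s, during which the arm holds its last target. There are 200 camera calls.

## Working session

There is one attempt and no reset: what is moved stays moved. The work goes in short steps, Python scripts to look and compute and a tool call to move; the robot and the scene stay as the last step left them, time stands still between calls to the robot, and variables do not carry over. Pictures are saved under pics/ and viewed, at most 10 in all, crops included, and the job is handed in when it is done.

```bash
mkdir -p pics; ls; cat > h.py <<'E'
import numpy as np, cv2
from scipy.spatial.transform import Rotation as R
from cell import state, read_camera, camera_info
def K(ci): 
    return 200/np.tan(np.radians(ci['vertical_fov'])/2), ci['cx'], ci['cy']
def rot(ci):
    a=np.array(ci['attitude'],float)
    return a if a.shape==(3,3) else R.from_euler('xyz',a).as_matrix()
def ray(ci,u,v):
    f,cx,cy=K(ci); return np.array(ci['origin'],float), rot(ci)@np.array([(u-cx)/f,(v-cy)/f,1.])
def plane(ci,u,v,z):
    o,d=ray(ci,u,v); return o+d*(z-o[2])/d[2]
def pt(ci,u,v,depth):
    o,d=ray(ci,u,v); return o+d*depth
def snap(name,tag):
    ci=camera_info(name); p,d=read_camera(name)
    cv2.imwrite(f'pics/{tag}.png',p[:,:,::-1]); np.savez(f'pics/{tag}.npz',p=p,d=d); 
    import json; json.dump({k:np.array(v).tolist() for k,v in ci.items()},open(f'pics/{tag}.json','w'))
    return ci,p,d
def load(tag):
    import json; z=np.load(f'pics/{tag}.npz'); return json.load(open(f'pics/{tag}.json')),z['p'],z['d']
E
python3 - <<'E'
from h import *
for n in('top','side','wrist'): print(snap(n,n+'0')[0])
print(state())
E
```

```text
pics
{'vertical_fov': 43.32653556564583, 'cx': 316.61020454489346, 'cy': 187.15042788280326, 'origin': array([ 183.89641499,   64.68552861, 1528.22030105]), 'attitude': array([-2.92494172, -0.00401408, -1.71909127])}
{'vertical_fov': 48.70468713606642, 'cx': 314.58921637799756, 'cy': 198.0346044976639, 'origin': array([  173.02987302, -1070.21518811,   828.07259409]), 'attitude': array([-2.15609472,  0.01498278, -0.30775745])}
{'vertical_fov': 60.60414426513872, 'cx': 318.0005266913583, 'cy': 195.81569305483194, 'origin': array([ 276.74428897, -566.7596245 ,  383.60378742]), 'attitude': array([ 2.85637181e+00,  1.45025935e-03, -1.24323884e+00])}
{'t': 0.15, 'joints': array([-1.34859975e+00,  4.91419765e-01,  1.55926728e+00, -1.40067718e-05,
        1.09168186e+00, -1.05622328e-01]), 'qvel': array([ 3.30278300e-04, -7.79833684e-04, -9.19925809e-04, -9.57460503e-04,
       -4.80435927e-05, -1.00260585e-03]), 'tau': array([ 4.21029457e-03, -6.12893772e+01, -2.58278757e+01,  6.93135825e-02,
        4.73059842e-02, -9.05269758e-05]), 'eef_pos': array([ 201.20832175, -591.56659056,  214.21133697]), 'tcp_rot': array([-3.14081941e+00, -6.94822213e-05,  3.27825338e-01]), 'ft_force': array([ 0.85968822,  0.81396624, -0.15509014]), 'moment': array([-0.01995812,  0.0272454 ,  0.06499112]), 'grip_force': 0.0, 'opening': 1.0020005381835586}
```

View pics/top0.png

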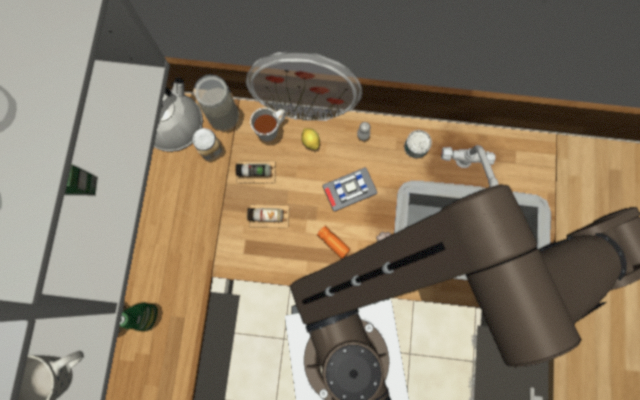

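View pics/side0.png

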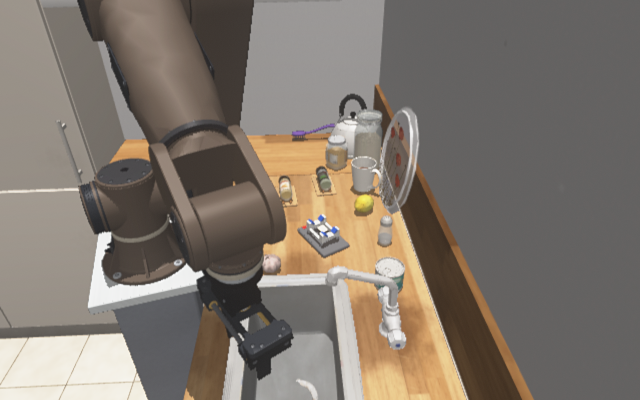

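The top view shows the black-label jar at about (255,170), the white-label jar at (267,215), the press at (349,188) with its red end at (331,197), and the orange look-alike at (333,242). The side view agrees with this. Next I'll get coarse positions and a zoomed crop.

```bash
python3 - <<'E'
from h import *
ci,p,d=load('top0')
for n,u,v,z in [('jarL',240,171,31),('jarR',271,171,31),('press',349,188,40),('red',331,197,12),('mug',266,122,100),('lemon',310,139,28)]:
    print(n,plane(ci,u,v,z).round(0),pt(ci,u,v,d[v,u]).round(0))
cr=cv2.resize(p[140:240,220:390,::-1],None,fx=4.5,fy=4.5,interpolation=cv2.INTER_CUBIC)
cv2.imwrite('pics/crop1.png',cr)
s=state(); print(R.from_euler('xyz',s['tcp_rot']).as_matrix().round(3))
E
```

```text
jarL [594. 235.  31.] [591. 234.  42.]
jarR [580. 141.  31.] [586. 142.   5.]
press [490. -86.  40.] [491. -87.  37.]
red [476. -30.  12.] [476. -30.  11.]
mug [713. 133. 100.] [728. 135.  61.]
lemon [665.   8.  28.] [657.   9.  53.]
[[ 0.947  0.322 -0.   ]
 [ 0.322 -0.947  0.001]
 [ 0.    -0.001 -1.   ]]
```

View pics/crop1.png

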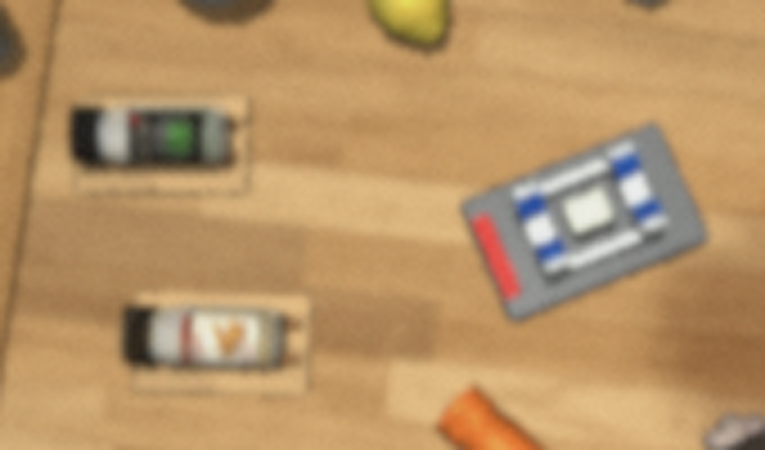

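The crop shows both caps at the left, which is +y. The press's red stripe is at its +y end, turned a bit towards -x. Rough positions are jar (585,185) and press (490,-86). I'll move above the press first, raising on the way.

Request:
handwheel --deltas '[[[28, -25, -16, 0, 1], [56, -50, -32, 0, 1], [84, -75, -48, 0, 1], [112, -100, -64, 0, 1], [140, -124, -80, 0, 1]]]'

```text
t: 0.57
eef_pos: [294.2, -427.4, 295.1]
tcp_rot: [-3.141, 0.0, 0.327]
ft_force: [0.5, 0.1, -0.3]
opening: 0.996
grip_force: 0.0
```

Request:
handwheel --deltas '[[[30, -26, 0, 0, 1], [60, -53, 0, 0, 1], [90, -79, 0, 0, 1], [120, -105, 0, 0, 1], [150, -132, 0, 0, 1]]]'

```text
t: 0.98
eef_pos: [393.9, -254.2, 294.7]
tcp_rot: [3.141, -0.0, 0.327]
ft_force: [0.2, -0.6, -0.3]
opening: 1.003
grip_force: 0.0
```

Request:
handwheel --deltas '[[[30, -26, 0, -0.12, 1], [60, -53, 0, -0.24, 1], [90, -79, 0, -0.36, 1], [120, -105, 0, -0.48, 1], [147, -130, 0, -0.6, 1]]]'

```text
t: 1.4
eef_pos: [491.4, -83.4, 294.6]
tcp_rot: [3.141, -0.0, 0.934]
ft_force: [1.0, -0.8, 0.3]
opening: 1.0
grip_force: 0.0
```

Request:
handwheel --deltas '[[[0, 0, 0, -0.12, 1], [0, 0, 0, -0.24, 1], [0, 0, 0, -0.36, 1], [0, 0, 0, -0.48, 1], [0, 0, 0, -0.48, 1]]]'

```text
t: 1.82
eef_pos: [490.6, -85.4, 294.5]
tcp_rot: [-3.141, 0.0, 1.414]
ft_force: [0.1, -0.1, -0.5]
opening: 1.0
grip_force: 0.0
```

```bash
python3 - <<'E'
from h import *
snap('wrist','w1'); s=state(); print(s['t'],s['joints'].round(3),s['eef_pos'],s['tcp_rot'],s['ft_force'])
E
```

```text
1.8667 [-0.305  0.229  1.748 -0.     1.165 -0.14 ] [490.61875671 -85.49373727 294.48266377] [-3.14127630e+00  2.93575941e-05  1.40588982e+00] [-1.14079685  0.83510868  0.37220571]
```

View pics/w1.png

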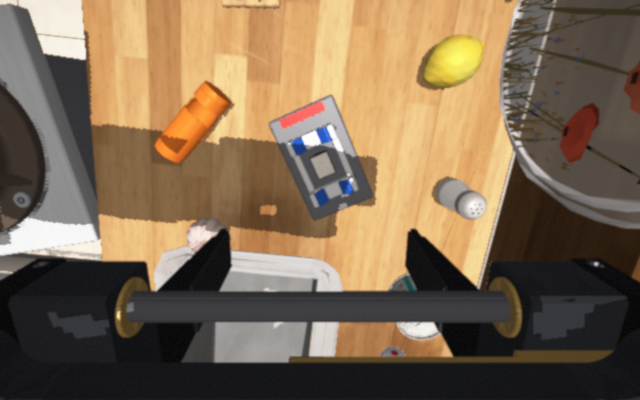

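The wrist view shows the press at (320,160) with the red stripe at the top (302,113), the orange look-alike at (193,122), and a clear surround. I'll measure the press by blue and red masks in the wrist and top views.

```bash
cat > m.py <<'E'
from h import *
def blobs(p,kind,roi,amin):
    h=cv2.cvtColor(p,cv2.COLOR_RGB2HSV)
    if kind=='blue': m=cv2.inRange(h,(105,110,40),(128,255,255))
    else: m=cv2.inRange(h,(0,130,80),(5,255,255))|cv2.inRange(h,(172,130,80),(180,255,255))
    k=np.zeros_like(m); u0,v0,u1,v1=roi; k[v0:v1,u0:u1]=m[v0:v1,u0:u1]
    n,l,st,c=cv2.connectedComponentsWithStats(k)
    return [(c[i],st[i,4],l==i) for i in range(1,n) if st[i,4]>=amin]
def press(tag,roi,amin):
    ci,p,d=load(tag)
    for kind,z in(('blue',51),('red',12)):
        bs=blobs(p,kind,roi,amin); P=[]
        for c,a,m in bs:
            q=plane(ci,*c,z); dd=np.median(d[m&(d>0)]); P.append(q)
            print(tag,kind,c.round(1),a,q.round(1),'depthpt',pt(ci,*c,dd).round(1))
        print(' mean',np.mean(P,0).round(2))
E
python3 - <<'E'
from m import *
press('w1',(260,90,385,225),20); press('top0',(315,165,385,215),5)
ci,p,d=load('w1')
vv,uu=np.mgrid[85:230,255:390]; f,cx,cy=K(ci); D=d[85:230,255:390]
C=np.stack([(uu-cx)/f*D,(vv-cy)/f*D,D],-1)@rot(ci).T+np.array(ci['origin'])
z=C[...,2]; print(np.percentile(z[D>0],[1,10,50,90,99]))
m=((z>7)&(z<60)&(D>0)).astype(np.uint8); n,l,st,c=cv2.connectedComponentsWithStats(m); i=1+np.argmax(st[1:,4])
b=(l==i)&(z<18); print('base z',np.median(z[b]))
cnt=cv2.findContours((l==i).astype(np.uint8),0,2)[0]; cnt=max(cnt,key=cv2.contourArea)[:,0]+[255,85]
w=np.array([plane(ci,u,v,12)[:2] for u,v in cnt],np.float32); print(cv2.minAreaRect(w))
h=np.histogram(z[l==i],np.arange(6,66,3)); print(h)
E
```

```text
w1 blue [323.6 134.9] 154 [502.6 -53.1  51. ] depthpt [502.6 -52.9  52.7]
w1 blue [298.5 146.1] 163 [470.7 -61.6  51. ] depthpt [470.9 -61.4  52.6]
w1 blue [346.  186.8] 140 [ 520.4 -120.8   51. ] depthpt [ 520.3 -120.5   52.4]
w1 blue [321.5 197. ] 147 [ 488.3 -129.1   51. ] depthpt [ 488.3 -128.6   52.7]
 mean [495.5  -91.17  51.  ]
w1 red [301.6 114.5] 410 [478.5 -27.3  12. ] depthpt [478.5 -27.2  12.3]
 mean [478.51 -27.26  12.  ]
top0 blue [358.8 176.4] 16 [ 518.8 -120.2   51. ] depthpt [ 518.7 -120.1   51.6]
top0 blue [337.6 185.3] 16 [500.9 -52.6  51. ] depthpt [500.5 -52.4  53.1]
top0 blue [363.3 186.2] 10 [ 486.9 -128.5   51. ] depthpt [ 486.4 -128.2   53.4]
top0 blue [342.1 195.1] 12 [469.3 -61.1  51. ] depthpt [468.8 -60.8  53.7]
 mean [493.99 -90.58  51.  ]
top0 red [329.5 196.5] 73 [478.3 -25.4  12. ] depthpt [478.3 -25.4  12.4]
 mean [478.33 -25.42  12.  ]
[-2.60386594e+00 -1.59288142e+00 -1.52726292e-02  3.75720014e+01
  5.45150081e+01]
base z 11.200553384265618
((496.09002685546875, -90.23104858398438), (91.00596618652344, 148.37713623046875), 14.57958698272705)
(array([ 144, 3770,  989,    6,    5,    0,    1,   12,  277,  281,  248,
        625,   99,  115,  174,  451,  261,    9,    0]), array([ 6,  9, 12, 15, 18, 21, 24, 27, 30, 33, 36, 39, 42, 45, 48, 51, 54,
       57, 60, 63]))
```

Press: centre about (495.5,-91), y axis at 104.6° (yaw 14.6°). The size (91x148) and base height (11-12) both check. Now over the jar.

Request:
handwheel --deltas '[[[36, 6, 4, 0, 1], [72, 12, 8, 0, 1], [108, 19, 12, 0, 1], [144, 25, 16, 0, 1], [180, 32, 20, 0, 1]]]'

```text
t: 2.28
eef_pos: [551.7, 88.5, 274.4]
tcp_rot: [3.142, 0.0, 1.402]
ft_force: [0.2, -1.5, -0.6]
opening: 0.999
grip_force: 0.0
```

Request:
handwheel --deltas '[[[35, 6, 18, 0, 1], [70, 12, 36, 0, 1], [104, 18, 55, 0, 1], [104, 18, 55, 0, 1], [104, 18, 55, 0, 1]]]'

```text
t: 2.7
eef_pos: [585.7, 187.7, 218.0]
tcp_rot: [-3.139, 0.001, 1.406]
ft_force: [-0.2, -0.3, -0.6]
opening: 1.002
grip_force: 0.0
```

```bash
python3 - <<'E'
from h import *
ci,p,d=snap('wrist','w2'); s=state(); print(s['t'],s['joints'].round(3),s['eef_pos'],s['tcp_rot'])
E
```

```text
2.75 [ 0.201  0.473  1.579 -0.     1.092  0.366] [585.91913897 186.64645764 219.13997368] [-3.14059862e+00  6.77466010e-04  1.40572495e+00]
```

View pics/w2.png

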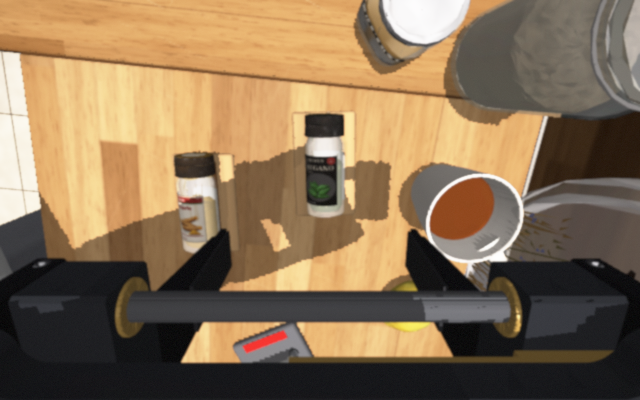

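The black jar runs from its cap end at (324,115) to its bottom at (324,216). The mug is at (470,215) and the white jar at (197,200). I'll fit the axis from the depth cloud and check it with silhouette rays.

```bash
cat > j.py <<'E'
from h import *
def cloud(ci,d,roi):
    u0,v0,u1,v1=roi; vv,uu=np.mgrid[v0:v1,u0:u1]; f,cx,cy=K(ci); D=d[v0:v1,u0:u1]
    C=np.stack([(uu-cx)/f*D,(vv-cy)/f*D,D],-1)@rot(ci).T+np.array(ci['origin']); C[D<=0]=-999
    return C
def jar(tag,roi,zmin=28,zax=31):
    ci,p,d=load(tag); C=cloud(ci,d,roi); m=(C[...,2]>zmin).astype(np.uint8)
    n,l,st,c=cv2.connectedComponentsWithStats(m); i=1+np.argmax(st[1:,4]); q=C[l==i]
    print(tag,'n',len(q),'z pct',np.percentile(q[:,2],[50,90,97,99.5]).round(1))
    cnt=max(cv2.findContours((l==i).astype(np.uint8),0,2)[0],key=cv2.contourArea)[:,0]+list(roi[:2])
    w=np.array([plane(ci,u,v,zax)[:2] for u,v in cnt],np.float32); r=cv2.minAreaRect(w); print(' silhouette',r)
    e,V=np.linalg.eigh(np.cov(q[:,:2].T)); a=V[:,1]; a=a*np.sign(a[1]); s=q[:,:2]@a; n_=np.array([a[1],-a[0]]); t=q[:,:2]@n_
    lo,hi=np.percentile(s,[.3,99.7]); mid=(np.percentile(t,1)+np.percentile(t,99))/2
    # axis line: per-slice circle fit (x across, z) with r=20.5
    from scipy.optimize import least_squares
    g=q[:,2]>zmin; k=least_squares(lambda x:np.hypot(t-x[0]-x[1]*(s-s.mean()),q[:,2]-x[2])-20.5,[mid,0,31],loss='soft_l1').x
    ang=np.degrees(np.arctan2(a[1],a[0])-np.arctan(k[1])); 
    print(' ends',lo.round(1),hi.round(1),'len',(hi-lo).round(1),'angle',ang,'axis z',k[2])
    for b in (48,):
        ss=lo+b; print(' middle',(a*ss+n_*(k[0]+k[1]*(ss-s.mean()))).round(1))
E
python3 - <<'E'
from j import *
jar('w2',(285,95,365,235)); jar('top0',(232,158,278,184))
E
```

```text
w2 n 3911 z pct [48.1 51.1 51.8 52.5]
 silhouette ((593.51708984375, 192.80039978027344), (110.83944702148438, 40.85611343383789), 81.7853775024414)
 ends 226.5 330.3 len 103.8 angle 81.66281843028972 axis z 30.263722957995977
 middle [593.7 192.2]
top0 n 443 z pct [47.4 53.1 55.3 58.3]
 silhouette ((591.35302734375, 198.14869689941406), (105.0311050415039, 37.96369171142578), 81.56514739990234)
 ends 233.3 336.8 len 103.5 angle 81.70872333657705 axis z 30.554441532148857
 middle [591.2 192.2]
```

Axis height about 30.3 (expected 31), length 104 and angle 81.7° all agree. Before descending, I'll check that the gripper body (z≥90) clears the mug and honey jar.

```bash
python3 - <<'E'
from j import *
a=np.radians(81.66); A=np.array([np.cos(a),np.sin(a)]); N=np.array([A[1],-A[0]])
for tag in('w2','top0'):
    ci,p,d=load(tag); C=cloud(ci,d,(0,0,640,230) if tag=='w2' else (100,50,420,260)).reshape(-1,3)
    C=C[(C[:,2]>75)&(C[:,2]<130)&(np.abs(C[:,0]-593)<200)&(np.abs(C[:,1]-192)<200)]
    s=(C[:,:2]-[593.3,192.2])@A; t=(C[:,:2]-[593.3,192.2])@N
    g=np.maximum(np.abs(s)-38,np.abs(t)-90); i=np.argsort(g)[:1]
    if len(g): print(tag,g.min(),C[i],s[i],t[i])
    near=np.argsort(np.hypot(s,t))[:3]; print(C[near].round(),s[near].round(),t[near].round())
E
```

```text
w2 -0.7916138252993221 [[676.54190374 144.99608981  99.13999869]] [-34.63073073] [89.20838617]
[[680. 156.  99.]
 [681. 157. 100.]
 [678. 151.  98.]] [-23. -22. -28.] [91. 92. 90.]
top0 -2.973818378554199 [[674.59001475 146.72626879  99.01354358]] [-33.20196441] [87.02618162]
[[679. 158. 102.]
 [675. 151.  89.]
 [677. 153.  96.]] [-22. -29. -27.] [89. 87. 88.]
```

The mug rim just overlaps the far corner of the body's footprint. So I'll grip 8 mm towards the cap, turn the gripper 0.05 rad away from the mug, shift it 4 mm off and hold it 5 mm higher. I'll go down in two stages and watch the force.

Request:
handwheel --deltas '[[[14.6, 1.6, 30, -0.07, 1], [14.6, 1.6, 65, -0.07, 1], [14.6, 1.6, 100, -0.07, 1], [14.6, 1.6, 100, -0.07, 1], [14.6, 1.6, 100, -0.07, 1]]]'

```text
t: 3.17
eef_pos: [590.0, 199.4, 120.0]
tcp_rot: [-3.14, 0.001, 1.475]
ft_force: [0.1, -0.4, 0.5]
opening: 1.003
grip_force: 0.0
```

```bash
python3 - <<'E'
from j import *
ss=[]
for k in range(3):
    snap('wrist','w3'); s=state(); ss.append(np.r_[s['eef_pos'],s['tcp_rot'][2]])
print(np.mean(ss,0)); jar('w3',(250,20,400,240))
E
```

```text
[591.14551468 200.09808332 122.05665001   1.47594514]
w3 n 5243 z pct [48.  51.  51.7 52.4]
 silhouette ((595.656005859375, 206.25958251953125), (83.91217041015625, 41.65749740600586), 81.8980712890625)
 ends 257.6 336.2 len 78.7 angle 81.32322865276967 axis z 30.2079575858195
 middle [597.3 217. ]
```

View pics/w3.png

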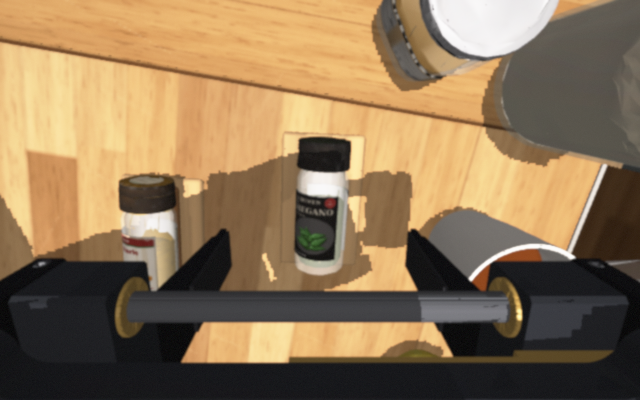

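The jar lies between the fingers (bottom end at (322,270)), with the mug's rim to the right at (520,262). I'll lower in steps, watching the force.

Request:
handwheel --deltas '[[[0, -1, 30, 0, 1], [0, -1, 60, 0, 1], [0, -1, 75, 0, 1], [0, -1, 80, 0, 1]]]'

```text
t: 3.65
eef_pos: [589.0, 200.5, 39.3]
tcp_rot: [-3.141, 0.0, 1.477]
ft_force: [0.2, -0.9, -0.2]
opening: 0.998
grip_force: 0.0
```

Request:
handwheel --deltas '[[[0, 0, 8, 0, 1], [0, 0, 16, 0, 1], [0, 0, 25, 0, 1], [0, 0, 25, 0, 1]]]'

```text
t: 3.98
eef_pos: [588.9, 200.7, 13.8]
tcp_rot: [-3.141, 0.0, 1.478]
ft_force: [-0.5, 0.2, -0.4]
opening: 1.0
grip_force: 0.0
```

Request:
handwheel --deltas '[[[0, 0, 0, 0, 0], [0, 0, 0, 0, 0], [0, 0, 0, 0, 0], [0, 0, 0, 0, 0], [0, 0, 0, 0, 0]]]'

```text
t: 4.4
eef_pos: [589.2, 200.8, 14.9]
tcp_rot: [3.141, -0.0, 1.478]
ft_force: [-0.2, -0.0, 0.0]
opening: 0.705
grip_force: 0.0
```

Request:
handwheel --deltas '[[[0, 0, 0, 0, 0], [0, 0, 0, 0, 0], [0, 0, 0, 0, 0], [0, 0, 0, 0, 0], [0, 0, 0, 0, 0]]]'

```text
t: 4.82
eef_pos: [591.8, 201.0, 16.1]
tcp_rot: [3.135, -0.002, 1.478]
ft_force: [7.5, -1.3, 5.2]
opening: 0.426
grip_force: 29.7
```

Gripped: 0.426 × 95 ≈ 40.5 mm. Lift.

Request:
handwheel --deltas '[[[0, 0, -15, 0, 0], [0, 0, -45, 0, 0], [0, 0, -80, 0, 0], [0, 0, -120, 0, 0], [0, 0, -150, 0, 0]]]'

```text
t: 5.23
eef_pos: [589.2, 200.8, 167.4]
tcp_rot: [3.14, -0.0, 1.478]
ft_force: [0.7, 0.3, -0.7]
opening: 0.424
grip_force: 29.7
```

Request:
handwheel --deltas '[[[0, 0, -10, 0, 0], [0, 0, -10, 0, 0], [0, 0, -10, 0, 0]]]'

```text
t: 5.48
eef_pos: [588.6, 200.6, 173.7]
tcp_rot: [-3.141, 0.0, 1.478]
ft_force: [0.9, -0.6, -1.8]
opening: 0.428
grip_force: 29.7
```

```bash
python3 - <<'E'
from j import *
for n in('wrist','top'): ci,p,d=snap(n,n+'4')
ss=[]
for k in range(4):
    s=state(); ss.append(np.r_[s['eef_pos'],s['tcp_rot'],s['ft_force']]); read_camera('wrist')
print(np.mean(ss,0).round(3),s['t'],s['joints'].round(2))
ci,p,d=load('wrist4'); C=cloud(ci,d,(240,0,400,230)); z=C[...,2]
print(np.percentile(z[z>60],[5,50,95]))
E
```

```text
[ 5.88411e+02  2.00593e+02  1.72572e+02 -3.13900e+00  1.00000e-03
  1.47800e+00  1.53000e-01 -1.18000e-01 -1.68600e+00] 5.7333 [ 0.22  0.53  1.61 -0.    1.    0.32]
[ 74.77108559 204.40955293 209.85775768]
```

View pics/wrist4.png

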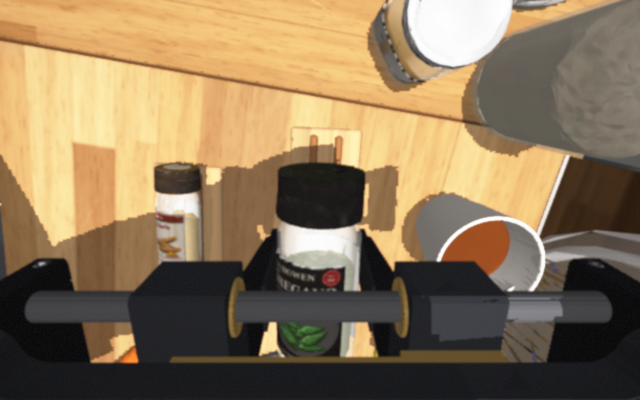

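The jar is held level with its cap towards the camera (cap at (320,195)), and the rest is empty. I'll measure the jar in the tool frame.

```bash
cat > held.py <<'E'
from j import *
from scipy.optimize import least_squares
def held(tag,roi,tcp,rpy,zmin):
    ci,p,d=load(tag); C=cloud(ci,d,roi).reshape(-1,3); C=C[C[:,2]>zmin]
    q=(C-tcp)@R.from_euler('xyz',rpy).as_matrix()   # tool frame: x along jar, y across, z down
    q=q[(np.abs(q[:,1])<24)&(q[:,0]>-70)&(q[:,0]<80)]
    hi=np.percentile(q[:,0],99.5); lo=np.percentile(q[:,0],.5)
    print(tag,'n',len(q),'x range',lo.round(1),hi.round(1),'z min',np.percentile(q[:,2],1).round(1))
    for nm,a,b in(('cap',hi-18,hi-2),('glass',lo+1,hi-24)):
        g=q[(q[:,0]>a)&(q[:,0]<b)]
        if len(g)<80: continue
        k=least_squares(lambda v:np.hypot(g[:,1]-v[0],g[:,2]-v[1])-v[2],[0,-19,20.5],loss='soft_l1',bounds=([-9,-40,18],[9,0,23])).x
        k2=least_squares(lambda v:np.hypot(g[:,1]-v[0]-v[2]*(g[:,0]-g[:,0].mean()),g[:,2]-v[1]-v[3]*(g[:,0]-g[:,0].mean()))-20.5,[0,-19,0,0],loss='soft_l1').x
        print(nm,len(g),'free r: y,z,r',k.round(2),'| r20.5: y,z,slopes',k2.round(3),'x',g[:,0].mean().round(1))
E
python3 - <<'E'
from held import *
t=[588.4,200.6,172.6];r=[-3.1405,.0005,1.478]
held('wrist4',(270,150,372,262),t,r,150); held('top4',(225,145,285,185),t,r,150)
E
```

```text
wrist4 n 8815 x range 5.8 47.7 z min -37.9
cap 3242 free r: y,z,r [  1.97 -16.96  19.95] | r20.5: y,z,slopes [ 1.9610e+00 -1.6319e+01  3.0000e-03  9.0000e-03] x 37.8
glass 3257 free r: y,z,r [  1.   -13.71  22.18] | r20.5: y,z,slopes [ 9.8900e-01 -1.5769e+01  1.2000e-02  2.0100e-01] x 15.6Traceback (most recent call last):
  File "<stdin>", line 3, in <module>
  File "held.py", line 7, in held
    hi=np.percentile(q[:,0],99.5); lo=np.percentile(q[:,0],.5)
    return _quantile_unchecked(
        a, q, axis, out, overwrite_input, method, keepdims, weights)
    return _ureduce(a,
                    func=_quantile_ureduce_func,
    ...<5 lines>...
                    overwrite_input=overwrite_input,
                    method=method)
    r = func(a, **kwargs)
    result = _quantile(arr,
                       quantiles=q,
    ...<2 lines>...
                       out=out,
                       weights=wgt)
    slices_having_nans = np.isnan(arr[-1, ...])
                                  ~~~^^^^^^^^^
IndexError: index -1 is out of bounds for axis 0 with size 0
```

The jar is centred by the fingers, so the y offset of +2 is the wrist camera's lateral bias. With it removed, the wrist's press position agrees with the top view at (494.0,-90.6). The jar's middle is 9 mm behind the TCP and its axis is 16.5 mm above it. Now move over the press.

Request:
handwheel --deltas '[[[-36, -9, 0, 0, 0], [-72, -18, 0, 0, 0], [-108, -26, 0, 0, 0], [-144, -35, 0, 0, 0], [-180, -44, 0, 0, 0]]]'

```text
t: 6.2
eef_pos: [527.6, 24.3, 174.1]
tcp_rot: [-3.141, 0.0, 1.478]
ft_force: [1.7, -0.1, -1.0]
opening: 0.428
grip_force: 29.7
```

Request:
handwheel --deltas '[[[-37, -9, 5, -0.12, 0], [-74, -18, 15, -0.24, 0], [-110.3, -26.1, 25, -0.348, 0], [-110.3, -26.1, 32, -0.348, 0], [-110.3, -26.1, 32, -0.348, 0]]]'

```text
t: 6.62
eef_pos: [491.2, -83.3, 141.1]
tcp_rot: [-3.139, -0.001, 1.822]
ft_force: [-0.2, 1.1, -0.9]
opening: 0.423
grip_force: 29.7
```

```bash
python3 - <<'E'
from held import *
from m import press
ss=[]
for n in('wrist','top'): snap(n,n+'5')
for k in range(5):
    s=state(); ss.append(np.r_[s['eef_pos'],s['tcp_rot'][2],s['ft_force']]); read_camera('wrist')
a=np.mean(ss,0); print(a.round(3),s['t'],s['joints'].round(2))
held('wrist5',(270,150,372,262),a[:3],[-3.1405,.0005,a[3]],a[2]-20)
press('wrist5',(100,60,540,260),15); press('top5',(315,165,385,215),5)
E
```

```text
[ 4.92756e+02 -8.09470e+01  1.42781e+02  1.82500e+00 -7.00000e-03
  2.07000e-01 -8.82000e-01] 6.9167 [-0.29  0.41  1.94 -0.    0.79 -0.55]
wrist5 n 8808 x range 3.9 45.8 z min -35.1
cap 3240 free r: y,z,r [ -0.45 -14.19  19.98] | r20.5: y,z,slopes [-4.5900e-01 -1.3585e+01  1.1000e-02  4.0000e-03] x 35.9
glass 3250 free r: y,z,r [ -1.19 -11.    22.17] | r20.5: y,z,slopes [ -1.287 -13.049  -0.024   0.205] x 13.6
wrist5 blue [299.5 159.6] 148 [469.3 -56.   51. ] depthpt [469.3 -55.6  53.5]
wrist5 blue [342.5 160.3] 172 [501.4 -48.3  51. ] depthpt [501.  -47.9  53.8]
 mean [485.33 -52.17  51.  ]
wrist5 red [320.2 122.1] 900 [478.5 -27.5  12. ] depthpt [478.5 -27.4  12.3]
 mean [478.48 -27.47  12.  ]
 mean nan
 mean nan
  return _methods._mean(a, axis=axis, dtype=dtype,
  ret = ret.dtype.type(ret / rcount)
```

View pics/wrist5.png

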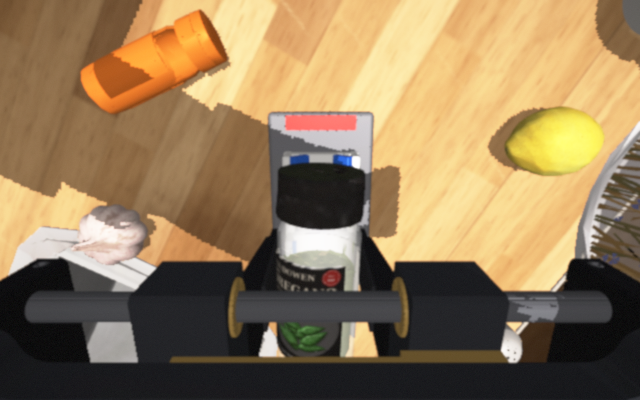

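The jar hangs over the press, parallel to it: cap centre column about 321, blue strips (299.5/342.5,160) giving mid 321, red stripe at 320. Pose readings are noisy, so I'll compare the jar and press within the same picture.

```bash
cat > rel.py <<'E'
from held import *
from m import blobs
def rel(tag,zc,th=104.65):
    ci,p,d=load(tag); a=np.radians(th); A=np.array([np.cos(a),np.sin(a)]); N=np.array([A[1],-A[0]])
    C=cloud(ci,d,(262,150,380,262)).reshape(-1,3); C=C[C[:,2]>zc-6]
    C=C[np.abs(C[:,:2]@N-np.median(C[:,:2]@N))<24]; s=C[:,:2]@A; hi=np.percentile(s,99.5); g=C[(s>hi-18)&(s<hi-2)]
    t=g[:,:2]@N; u=g[:,:2]@A
    k=least_squares(lambda v:np.hypot(t-v[0]-v[2]*(u-u.mean()),g[:,2]-v[1]-v[3]*(u-u.mean()))-19.95,[np.median(t),zc,0,0],loss='soft_l1').x
    print(tag,'cap across',k[0].round(2),'axis z',k[1].round(2),'slopes',k[2:].round(3),'cap end along',hi.round(1),'middle along',(hi-57).round(1))
    for kind,z in(('blue',52),('red',12)):
        Q=np.array([plane(ci,*c,z)[:2] for c,n,m in blobs(p,kind,(200,40,440,262),15)])
        print(' ',kind,'across',(Q@N).round(2),'mean',(Q@N).mean().round(2),'along',(Q@A).round(1))
    h=cloud(ci,d,(200,60,440,250)); z=h[...,2]; b=(z>8)&(z<16)
    t=(h[...,:2]@N)[b]; u=(h[...,:2]@A)[b]
    for lo,hi2 in((50,62),(30,45)):
        pass
    top=np.percentile(u,99.5); w=t[(u>top-25)&(u<top-2)]; print('  base across edges',np.percentile(w,[.5,99.5]).round(1),'mid',np.percentile(w,[.5,99.5]).mean().round(2),'end along',top.round(1))
E
python3 - <<'E'
from rel import *
rel('wrist5',157)
ci,p,d=load('w1'); a=np.radians(104.65); A=np.array([np.cos(a),np.sin(a)]); N=np.array([A[1],-A[0]])
print('w1 blue centre across/along',np.array([495.5,-91.17])@N,np.array([495.5,-91.17])@A,'red',np.array([478.51,-27.26])@N,np.array([478.51,-27.26])@A)
E
```

```text
wrist5 cap across 455.87 axis z 156.99 slopes [ 0.015 -0.004] cap end along -157.2 middle along -214.2
  blue across [439.94 472.77] mean 456.36 along [-172.7 -173.4]
  red across [455.98] mean 455.98 along [-147.6]
  base across edges [411.6 501.5] mid 456.56 end along -139.1
w1 blue centre across/along 456.3325688962723 -213.5247186265069 red 456.0586512907629 -147.39550292614197
```

In the same picture the jar is 0.4 mm short across and 0.7 mm off along, and its axis is at z≈157. The stripe at 66 mm from the centre checks. Lower to about 8 mm above seating and look again.

Request:
handwheel --deltas '[[[0.5, 0.4, 25, 0, 0], [0.5, 0.4, 50, 0, 0], [0.5, 0.4, 72, 0, 0], [0.5, 0.4, 82, 0, 0], [0.5, 0.4, 82, 0, 0]]]'

```text
t: 7.38
eef_pos: [492.0, -80.5, 59.1]
tcp_rot: [-3.139, -0.002, 1.826]
ft_force: [0.5, 0.3, -1.4]
opening: 0.427
grip_force: 29.7
```

```bash
python3 - <<'E'
from rel import *
snap('wrist','w6'); rel('w6',75); s=state(); print(s['eef_pos'],s['ft_force'])
snap('wrist','w6b'); rel('w6b',75)
E
```

```text
w6 cap across 457.16 axis z 75.03 slopes [ 0.006 -0.007] cap end along -154.7 middle along -211.7
  blue across [433.44] mean 433.44 along [-173.6]
  red across [455.91] mean 455.91 along [-147.7]
  base across edges [411.7 501.3] mid 456.51 end along -138.8
[492.52523392 -80.77102235  60.32964085] [ 0.75612054 -0.3615676  -0.38010042]
w6b cap across 457.63 axis z 76.23 slopes [ 0.006 -0.009] cap end along -155.1 middle along -212.1
  blue across [433.48] mean 433.48 along [-174.8]
  red across [455.69] mean 455.69 along [-147.8]
  base across edges [411.6 501.1] mid 456.34 end along -139.2
```

```bash
cat > multi.py <<'E'
from rel import *
import io,contextlib,re
def multi(zc,n=8):
    r=[];st=[]
    for k in range(n):
        snap('wrist','tmp'); s=state(); st.append(np.r_[s['eef_pos'],s['tcp_rot'][2],s['ft_force']])
        f=io.StringIO()
        with contextlib.redirect_stdout(f): rel('tmp',zc)
        o=f.getvalue(); r.append([float(re.search(q+r'\s+(-?[\d.]+)',o).group(1)) for q in('cap across','axis z','middle along','mid')]+[float(re.search(r'red across.*mean (-?[\d.]+)',o).group(1)),float(re.search(r'red.*along \[ ?(-?[\d.]+)',o).group(1))])
    r=np.array(r); print('cap,z,midalong,basemid,red,redalong'); print(r.mean(0).round(2),r.std(0).round(2))
    st=np.array(st); print(st.mean(0).round(3),st.std(0).round(2)); a=np.radians(104.65); N=np.array([np.sin(a),-np.cos(a)]); A=np.array([np.cos(a),np.sin(a)])
    m=st.mean(0); print('TCP across',m[:2]@N,'along',m[:2]@A,'force across',m[4:6]@N,'along',m[4:6]@A,'z',m[6])
E
python3 - <<'E'
from multi import *
multi(75)
E
```

```text
cap,z,midalong,basemid,red,redalong
[ 457.98   77.36 -212.65  456.45  455.76 -147.75] [0.14 0.22 0.1  0.03 0.12 0.05]
[ 4.9303e+02 -8.1251e+01  6.1513e+01  1.8260e+00  1.8200e-01  2.5300e-01
 -9.4800e-01] [0.17 0.04 0.23 0.   0.49 0.38 0.63]
TCP across 456.45136385210657 along -203.30362939893797 force across 0.24018969622451022 along 0.19917529235160325 z -0.9475057849889941
```

The arm is still settling after moves. Once settled, the jar sits about +1.7 mm across and +1 mm along. Correct, let it settle, and re-measure.

Request:
handwheel --deltas '[[[-1, -1.7, 3, 0, 0], [-1, -1.7, 6, 0, 0], [-1, -1.7, 6, 0, 0], [-1, -1.7, 6, 0, 0], [-1, -1.7, 6, 0, 0]]]'

```text
t: 8.3
eef_pos: [491.1, -82.6, 54.5]
tcp_rot: [-3.141, -0.0, 1.826]
ft_force: [-0.1, 0.8, -1.3]
opening: 0.423
grip_force: 29.7
```

Request:
handwheel --deltas '[[[0, 0, 0, 0, 0], [0, 0, 0, 0, 0], [0, 0, 0, 0, 0], [0, 0, 0, 0, 0], [0, 0, 0, 0, 0]]]'

```text
t: 8.72
eef_pos: [491.2, -82.6, 54.7]
tcp_rot: [3.142, 0.0, 1.826]
ft_force: [0.1, -0.2, -0.9]
opening: 0.428
grip_force: 29.7
```

```bash
python3 - <<'E'
from multi import *
multi(71)
E
```

```text
cap,z,midalong,basemid,red,redalong
[ 455.86   70.5  -213.51  456.41  455.83 -147.7 ] [0.01 0.01 0.03 0.04 0.02 0.  ]
[ 4.91199e+02 -8.25880e+01  5.46310e+01  1.82600e+00  4.76000e-01
  1.70000e-02 -8.14000e-01] [0.01 0.01 0.01 0.   0.59 0.51 0.48]
TCP across 454.3417217946048 along -204.1334869106621 force across 0.4647757372000448 along -0.1039378006154892 z -0.814022019132256
```

Settled within about 0.3 mm. Touch down lightly and check the lateral force.

Request:
handwheel --deltas '[[[0, 0.3, 2, 0, 0], [0, 0.3, 4, 0, 0], [0, 0.3, 6, 0, 0], [0, 0.3, 7, 0, 0], [0, 0.3, 7, 0, 0]]]'

```text
t: 9.53
eef_pos: [492.0, -82.6, 47.6]
tcp_rot: [3.141, 0.001, 1.826]
ft_force: [3.1, 0.9, 3.6]
opening: 0.422
grip_force: 29.9
```

Request:
handwheel --deltas '[[[0, 0, 0, 0, 0], [0, 0, 0, 0, 0], [0, 0, 0, 0, 0], [0, 0, 0, 0, 0], [0, 0, 0, 0, 0]]]'

```text
t: 9.95
eef_pos: [492.0, -82.6, 47.8]
tcp_rot: [3.141, 0.001, 1.826]
ft_force: [4.5, 1.6, 4.3]
opening: 0.419
grip_force: 29.9
```

```bash
python3 - <<'E'
from multi import *
multi(63)
E
```

```text
cap,z,midalong,basemid,red,redalong
[ 456.22   62.93 -213.7   456.4   456.04 -147.7 ] [0.01 0.01 0.   0.03 0.01 0.  ]
[491.988 -82.605  47.821   1.826   4.753   1.871   3.769] [0.01 0.01 0.01 0.   0.22 0.65 0.42]
TCP across 455.10058590923995 along -204.34983682928555 force across 5.071344599852691 along 0.6076653206585536 z 3.769377273799889
```

The lateral reaction of +5 N (vertical 4.7 N) means only the near (-x) face bears, so the jar must go further towards +x. Step in tool y.

Request:
handwheel --deltas '[[[0, 0.4, 0, 0, 0], [0, 0.8, 0, 0, 0], [0, 0.8, 0, 0, 0], [0, 0.8, 0, 0, 0], [0, 0.8, 0, 0, 0]]]'

```text
t: 10.77
eef_pos: [492.2, -82.4, 47.6]
tcp_rot: [-3.141, 0.0, 1.826]
ft_force: [3.3, -1.0, 3.9]
opening: 0.421
grip_force: 29.8
```

```bash
python3 - <<'E'
from multi import *
multi(63)
E
```

```text
cap,z,midalong,basemid,red,redalong
[ 456.48   62.74 -213.56  456.43  455.73 -147.79] [0.03 0.   0.05 0.04 0.09 0.03]
[492.21  -82.341  47.609   1.826   2.106  -1.378   3.462] [0.02 0.02 0.01 0.   0.44 0.33 0.45]
TCP across 455.38265240086696 along -204.15110915689496 force across 1.689243635657535 along -1.8661219445414987 z 3.46214362877911
```

Request:
handwheel --deltas '[[[0, 0.4, 0, 0, 0], [0, 0.7, 0, 0, 0], [0, 0.7, 0, 0, 0], [0, 0.7, 0, 0, 0], [0, 0.7, 0, 0, 0]]]'

```text
t: 11.58
eef_pos: [492.5, -82.1, 47.5]
tcp_rot: [-3.141, -0.0, 1.826]
ft_force: [-2.2, -2.1, 4.0]
opening: 0.423
grip_force: 29.8
```

```bash
python3 - <<'E'
from multi import *
multi(63)
E
```

```text
cap,z,midalong,basemid,red,redalong
[ 456.86   62.84 -213.4   456.44  455.98 -147.7 ] [0.04 0.04 0.   0.05 0.04 0.  ]
[492.592 -82.073  47.533   1.826  -2.292  -2.502   3.728] [0.04 0.01 0.02 0.   0.6  0.51 0.52]
TCP across 455.81948361096386 along -203.98777136744832 force across -2.849799375458911 along -1.8407611490353166 z 3.7281653050529204
```

Lateral force crosses zero about 0.4 mm back. The vertical 4.6 N matches a cradle sinkage of about 3 mm. Centre it and press a further 6 mm.

Request:
handwheel --deltas '[[[0, -0.4, 1, 0, 0], [0, -0.4, 2.5, 0, 0], [0, -0.4, 4, 0, 0], [0, -0.4, 4, 0, 0], [0, -0.4, 4, 0, 0]]]'

```text
t: 12.4
eef_pos: [492.6, -82.1, 43.6]
tcp_rot: [3.141, 0.0, 1.826]
ft_force: [-2.7, -0.9, 6.9]
opening: 0.424
grip_force: 29.8
```

Request:
handwheel --deltas '[[[0, 0, 1, 0, 0], [0, 0, 2.2, 0, 0], [0, 0, 2.2, 0, 0], [0, 0, 2.2, 0, 0], [0, 0, 2.2, 0, 0]]]'

```text
t: 12.82
eef_pos: [492.7, -82.1, 41.7]
tcp_rot: [3.141, 0.0, 1.826]
ft_force: [-2.8, -0.9, 9.4]
opening: 0.419
grip_force: 29.8
```

```bash
python3 - <<'E'
from multi import *
multi(57)
E
```

```text
cap,z,midalong,basemid,red,redalong
[ 456.89   57.1  -213.48  456.44  456.02 -147.74] [0.01 0.01 0.04 0.04 0.01 0.05]
[ 4.92655e+02 -8.21270e+01  4.17090e+01  1.82600e+00 -2.71900e+00
 -4.45000e-01  1.02250e+01] [0.01 0.01 0.02 0.   0.26 0.36 0.55]
TCP across 455.86749950131866 along -204.05671823823616 force across -2.743512681016828 along 0.2575469468109512 z 10.225438677824389
```

Request:
handwheel --deltas '[[[0, -0.3, 0.3, 0, 0], [0, -0.5, 0.7, 0, 0], [0, -0.5, 0.7, 0, 0], [0, -0.5, 0.7, 0, 0], [0, -0.5, 0.7, 0, 0]]]'

```text
t: 13.63
eef_pos: [492.6, -82.2, 41.2]
tcp_rot: [3.14, 0.001, 1.826]
ft_force: [-1.2, 1.9, 11.0]
opening: 0.423
grip_force: 29.8
```

```bash
python3 - <<'E'
from multi import *
multi(57); ci,p,d=snap('side','side7'); print(state()['t'])
cv2.imwrite('pics/s7c.png',cv2.resize(p[190:270,260:390,::-1],None,fx=6,fy=6,interpolation=cv2.INTER_CUBIC))
E
```

```text
cap,z,midalong,basemid,red,redalong
[ 456.83   56.56 -213.5   456.41  455.92 -147.8 ] [0.01 0.01 0.   0.05 0.02 0.  ]
[492.629 -82.175  41.163   1.826  -0.957   2.283  10.853] [0.02 0.01 0.01 0.   0.66 0.3  0.52]
TCP across 455.82966416179846 along -204.09624860005567 force across -0.3482563424602456 along 2.4509668339157487 z 10.85257041639487
14.0833
```

View pics/s7c.png

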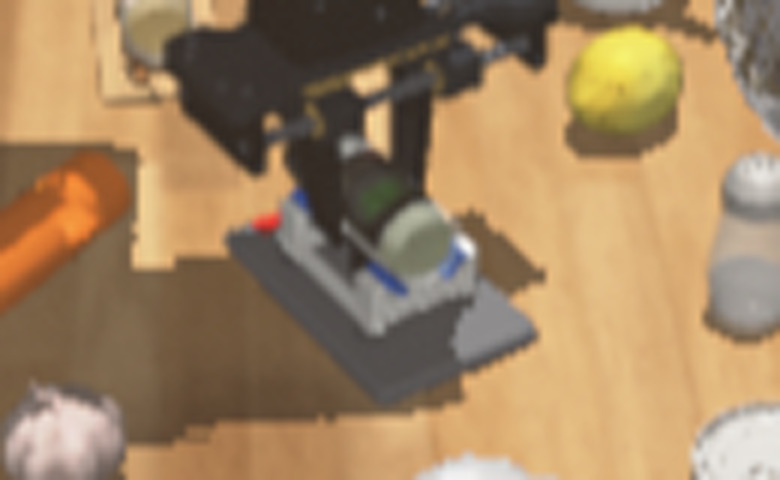

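The side crop shows the jar seated in the V between both blue faces (bottom end at (415,238)), cap towards the red stripe (265,222). Lateral force is about 0, vertical about 11.8 N including the jar's weight, and the axis is 9.4 mm below the pad point. Hand in.

```bash
python3 -c "
from cell import job_done; print(job_done())"
```

```text
the job is handed in; nothing more can be done
None
```

I handed the job in with the black-label jar still held pressed in the V, cap towards the red stripe, about 9 mm down at roughly 12 N with almost no sideways force, which means it bears on both faces; the white-label jar and the other things were not touched as far as the views and forces show.

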